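# Dock the pill tower on the bedside shelf

## Task

Put the three-tier white pill tower in its bamboo dock so it cannot be knocked onto the bed: set it down in front of the dock's open, wide end and slide its dovetailed foot in, narrow end first, pushing firmly along the tapered way until it wedges tight. Let go and leave it standing there; do not disturb the round pill box or the amber bottle.

Things in the scene. Friction and masses are not known exactly. Their poses are not given: they have to be found in the camera images.
- tower_mid (a point): Grasp centre, 42 mm above the underside, of the loose white three-tier pill tower, 140 g, 70 mm tall, z up. Body 46 x 46 mm, from 10 mm up: grasp it with the fingers closing along y. Dovetail foot 10 mm thick, 84 mm long along x (42 each way), underside 51 mm wide at the narrow nose (+x, blue stripe; blue mark on top too), 69 mm at the tail: 6 deg taper each side, flanks leaning in 20 deg.
- dock_home (a point): Home of the fixed dock, on its way's floor, 5 mm above the shelf: the wedged tower's point is 42 mm above it, x axes alike. +x: sliding direction. Board 104 mm wide, x -130 to 58 mm. Two rails 12 mm high, x -50 to 50, overhang and match the foot: floor 71 mm wide at the mouth (x -50), 60 at home. Set down at x -110 (9 mm spare each side on entry); slides freely, then push 8-15 N. End stop 9 mm past home.
- round_box_mid (a point): Centre (27 mm above its underside) of a loose round two-tier white pill box with a red lid, 54 mm in diameter, 54 mm tall: a bystander.
- amber_bottle_mid (a point): Centre (42 mm above its underside) of a loose amber plastic bottle with a white flip-top lid, 50 mm in diameter, 85 mm tall: a bystander.
Things that resemble listed ones, but are neither listed nor needed, are in the scene too. What is shaped like the part that bears tower_mid but purple is not meant.

How it is judged (in metres and radians):
On the way:
1. the foot is pushed home in the way firmly enough to wedge (within 10 mm of home, the tower bearing on the dock with more than 4 N) (x of tower_mid in the frame of dock_home between -0.01 and 0.012 m and y of tower_mid in the frame of dock_home between -0.01 and 0.01 m and z of tower_mid in the frame of dock_home between 0.036 and 0.048 m and contact force between tower and dock above 4 N), for 0.1 s.
At the end, for the whole second after the job is handed in: The tower stands wedged in the dock's way: its centre within 10 mm short of home (12 mm beyond) along the way, within 10 mm sideways, 42 mm above the home point within 6 mm, upright and in line with the way within 10 degrees, at rest. On the way there it was pushed home with more than 4 N (x of tower_mid in the frame of dock_home between -0.01 and 0.012 m and y of tower_mid in the frame of dock_home between -0.01 and 0.01 m and z of tower_mid in the frame of dock_home between 0.036 and 0.048 m and angle between tower_mid's own z axis and vertical below 0.17 rad and angle between the x axis of tower_mid and the x axis of dock_home, either way round below 0.17 rad and linear speed of tower below 0.01 m/s); the robot touches nothing.
It fails at once if the round pill box or the amber bottle is moved more than 20 mm or tipped over (distance of any of round_box_mid, amber_bottle_mid from where it was at the start of the episode above 0.02 m).
It also fails if it takes over 42 s, if anything falls off the work surface, if the arm or the gripper's body presses on something with over 40 N, if the wrist force passes 120 N, or if a joint passes its speed limit or range.

## Robot

A 7-joint arm with a two-finger parallel gripper is mounted at the origin on the work surface. World frame = base frame: x ahead of the robot, y to its left, z up, the work surface at z = 0. Lengths are in mm, angles in rad, forces in N, time in s.
With the tool pointing down it reaches from about 400 to 875 mm from the base axis. Payload 6.5 kg.
Tool frame: the origin (TCP) lies midway between the tips of the shut fingers; the grasp point (between the pads) lies 19 mm behind it; z points along the fingers, y is the direction in which the jaws open and shut (so a half turn about z gives the same grasp; the last joint's range is limited). The gripper opens to 88 mm and grips with 3 to 60 N. Pads are 18 mm wide; open, the fingers measure 123 mm over their backs; the gripper's body (75 mm by 187 mm) begins 45 mm behind the grasp point.
Start: joints at [1.139, 0.536, -0.004, 1.538, 0.003, 1.067, -0.071], TCP at [232.498, -606.988, 238.716] pointing down, gripper open.
Joint ranges: [-2.7, 2.7], [-0.37, 2.16], [-1.27, 1.26], [0.24, 2.4], [-1.31, 4.45], [0.19, 1.91], [-2.76, 2.76]. Speed limits (rad/s): [2.39, 2.39, 3.14, 3.14, 3.14, 3.14, 3.14].

## Interface

Orientations are given as a rotation vector (axis times angle).
In Python, from cell import get_state, camera, hand_in gives the robot as it stands.
- The arm moves only by the shell command python3 -m inch 'ROWS'. ROWS is JSON, a list of rows, each a list of 3 entries, a list of its own where there are three numbers: the finger opening in m, from 0 to 0.0881, then the shift along the tool's x, y, z in m, then the turn, a rotation vector about the tool's x, y, z in degrees. In form: [[jaw, [x, y, z], [ax, ay, az]], ...]. A call has 1 to 12 rows; each row is the pose to reach, as a shift and turn from the pose commanded when the call began, along the tool's axes at that moment; what a row does not reach only later rows make up. A row lasts 1/12 s, in which the tool goes at most 41.7 mm and 7.16 degrees, less where a joint would pass 70% of its speed; a pose out of reach is approached as far as the arm can. A call with a gripper value outside its range is refused whole. The fingers move at their own pace and stop on an object; the grip force is fixed at half the most. Time passes only in rows, so rows that repeat a pose let the fingers close. It gives the time, the measured TCP pose, the force and the opening at its end, in the units of the state.
- get_state(): the state, without advancing time (a new reading comes with each control period).
- camera(name): name is "side" or "top" or "wrist"; returns a dict with "img" (400x640x3 uint8, blue, green, red), "depth" (400x640 float32, mm along the optical axis (not along the pixel's ray), 0 where there is no reading), "mtx" (3x3 intrinsics, pixels), "distortion" ([k1, k2, p1, p2, k3] as OpenCV has them; the pictures are not rectified), "view" (4x4, takes a point from world to camera coordinates); the wrist camera has in their place "hand_eye" (4x4, takes a point from camera to tool coordinates, whose origin is the TCP and whose axes are the flange's). Camera axes: x right, y down, z forward; pixel columns grow to the right and rows downward; lengths in mm; the calibration is good to about 2 mm. A picture is of the moment at which its call begins: read the wrist's pose just before it.
- hand_in(): hands the job in, once; it reports no verdict.
The state is a dict: "time_s": time; "joint_pos": joint angles; "joint_vel": joint speeds; "tau": joint torques, N m; "position": TCP position; "tool_rot": TCP orientation; "ft_force": force on the tool from outside, world axes, zero at the start; "torque": the same for the moment, N m; "opening": finger opening in mm.
Only numpy, scipy, OpenCV 4.12 (cv2) and the standard library are available. Lean on these libraries where they do the work, as an engineer would, in place of code of your own. Each camera call takes 0.05 s, during which the arm holds its last target.

## Working session

There is one attempt and no reset: what is moved stays moved. The work goes in short steps, Python scripts to look and compute and a shell command to move; the robot and the scene stay as the last step left them, time stands still between calls to the robot, and variables do not carry over. Pictures are saved under pics/ and viewed, and the job is handed in when it is done.

```bash
ls; mkdir -p pics; python3 - <<'E'
from cell import *
import cv2,pickle
s=get_state(); print(s)
d={}
for n in ["side","top","wrist"]:
    c=camera(n); d[n]=c; cv2.imwrite(f"pics/{n}0.png",c["img"])
    print(n,c["mtx"],c["distortion"],c.get("view",c.get("hand_eye")))
pickle.dump((s,d),open("v0.pkl","wb"))
E
```

```text
pics
{'time_s': 0.0, 'joint_pos': array([ 1.13879433,  0.5371774 , -0.00440141,  1.5388863 ,  0.00260873,
        1.06729312, -0.07117395]), 'joint_vel': array([-0.00072476, -0.00126597,  0.0002939 , -0.00025585,  0.0006483 ,
        0.00124458, -0.00198647]), 'tau': array([ 4.11950145e-05, -5.70978069e+01,  9.90932174e-01, -2.51601756e+01,
       -5.62489894e-02,  1.80554087e-02,  1.73566295e-04]), 'position': array([ 232.23967281, -606.42543715,  237.82701717]), 'tool_rot': array([-3.08750522e+00, -5.71202384e-01,  7.40382669e-04]), 'ft_force': array([-0.2684959 , -0.06983885,  0.38276819]), 'torque': array([0.02992512, 0.03063294, 0.02271035]), 'opening': 88.04449384460699}
side [[369.1958727    0.         323.87434598]
 [  0.         369.1958727  205.71077927]
 [  0.           0.           1.        ]] [-0.03954261  0.          0.          0.          0.        ] [[-6.84449079e-01 -7.28887961e-01  1.58681427e-02  3.84288839e+02]
 [-4.31496845e-01  3.87453635e-01 -8.14671807e-01  2.34178680e+02]
 [ 5.87656303e-01 -5.64448422e-01 -5.79705139e-01  5.69691580e+02]
 [ 0.00000000e+00  
[... 274 characters left out ...]
1 -1.49096840e-04  5.46966365e+01]
 [-9.74111812e-01 -5.88937497e-02 -2.18260632e-01  4.95055294e+02]
 [ 2.17853598e-01  1.33242529e-02 -9.75890503e-01  1.07831079e+03]
 [ 0.00000000e+00  0.00000000e+00  0.00000000e+00  1.00000000e+00]]
wrist [[309.51596313   0.         318.893101  ]
 [  0.         309.51596313 200.68045837]
 [  0.           0.           1.        ]] [-0.02677269  0.          0.          0.          0.        ] [[-6.18627418e-04 -9.52634219e-01 -3.04117841e-01  7.88247930e+01]
 [ 9.99999761e-01 -4.95308549e-04 -4.82639877e-04 -2.75828632e-01]
 [ 3.09147096e-04 -3.04118067e-01  9.52634298e-01 -1.45467764e+02]
 [ 0.00000000e+00  0.00000000e+00  0.00000000e+00  1.00000000e+00]]
```

View pics/side0.png

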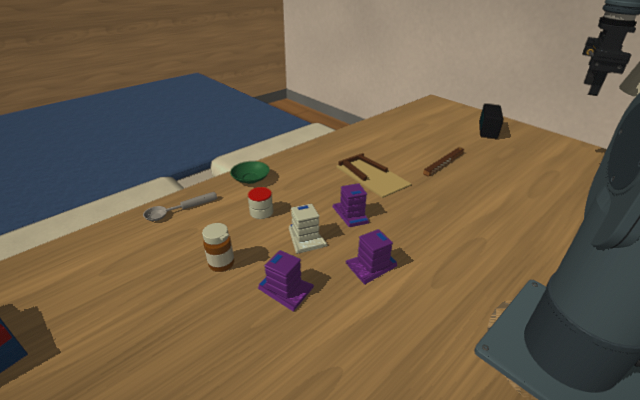

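View pics/top0.png

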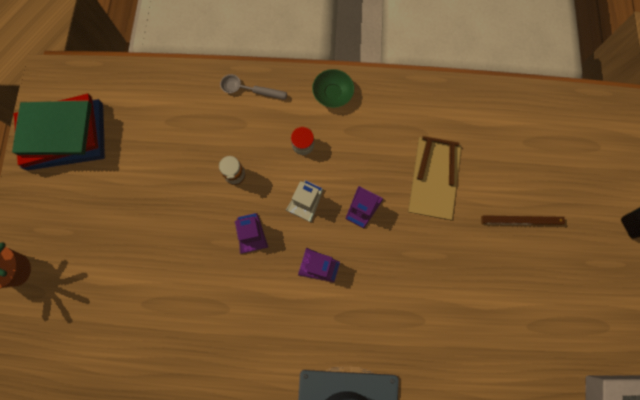

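View pics/wrist0.png

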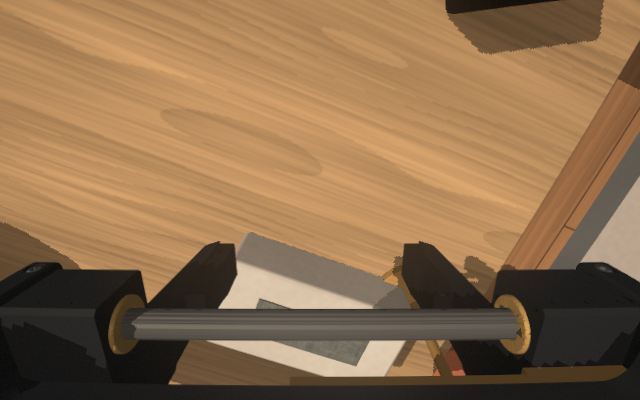

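The white tower is at top-view (307,200), with purple decoys around it. The dock is at (435,178), with its mouth towards the robot and its end stop at the far side. I'll look closer.

```bash
python3 - <<'E'
import cv2,pickle
s,d=pickle.load(open("v0.pkl","rb"))
a=d["top"]["img"][120:260,210:480]; cv2.imwrite("pics/c_top.png",cv2.resize(a,None,fx=2.9,fy=2.9,interpolation=cv2.INTER_CUBIC))
a=d["side"]["img"][140:310,200:430]; cv2.imwrite("pics/c_side.png",cv2.resize(a,None,fx=3.4,fy=3.4,interpolation=cv2.INTER_CUBIC))
E
```

```text
(no output)
```

View pics/c_top.png

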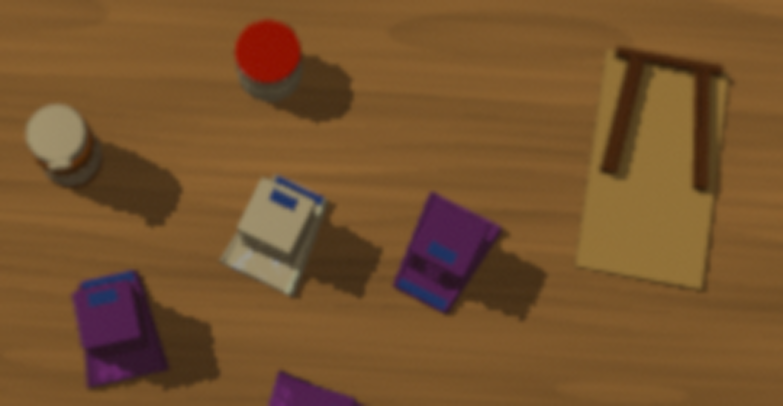

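View pics/c_side.png

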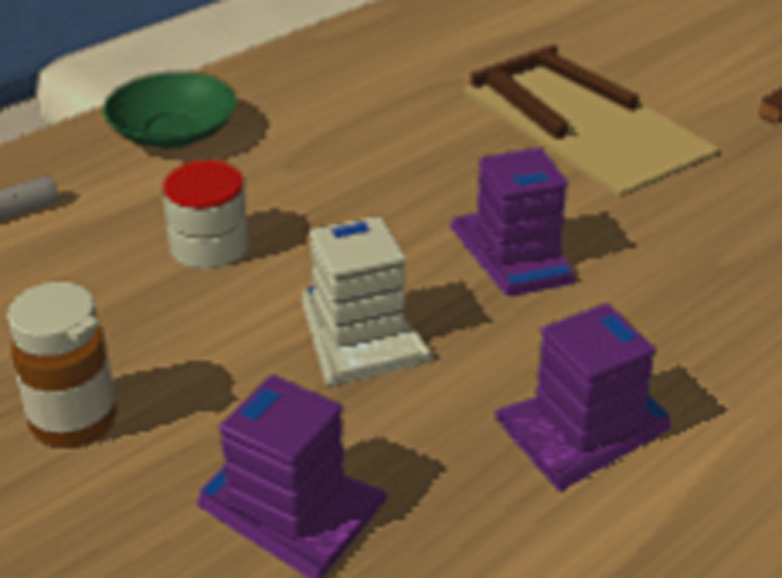

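```bash
cat > h.py <<'E'
import numpy as np,cv2
from scipy.spatial.transform import Rotation as R
def tcw(c,s=None):
    if "view" in c: return np.linalg.inv(c["view"])
    T=np.eye(4);T[:3,:3]=R.from_rotvec(s["tool_rot"]).as_matrix();T[:3,3]=s["position"]
    return T@c["hand_eye"]
def rays(c,uv,s=None):
    T=tcw(c,s); p=cv2.undistortPoints(np.float64(uv).reshape(-1,1,2),c["mtx"],np.array(c["distortion"]))[:,0]
    return T[:3,3],np.c_[p,np.ones(len(p))]@T[:3,:3].T
def onplane(c,uv,z,s=None):
    o,d=rays(c,uv,s); return o+d*((z-o[2])/d[:,2])[:,None]
def cloud(c,mask,s=None):
    v,u=np.nonzero(mask&(c["depth"]>0)); o,d=rays(c,np.c_[u,v],s)
    return np.c_[o+d*c["depth"][v,u][:,None]], np.c_[u,v]
def tri(obs): # list of (o,d)
    A=np.zeros((3,3));b=np.zeros(3)
    for o,d in obs:
        d=d/np.linalg.norm(d);M=np.eye(3)-np.outer(d,d);A+=M;b+=M@o
    return np.linalg.solve(A,b)
E
python3 - <<'E'
import pickle;from h import *
s,d=pickle.load(open("v0.pkl","rb"))
def box(sh,x0,y0,x1,y1):
    m=np.zeros(sh,bool);m[y0:y1,x0:x1]=1;return m
for n,bb,bd in [("top",(285,175,328,225),(405,130,470,225)),("side",(285,198,332,256),(335,145,415,195))]:
    c=d[n];hsv=cv2.cvtColor(c["img"],cv2.COLOR_BGR2HSV).astype(int);H,S,V=hsv.transpose(2,0,1)
    w=(S<75)&(V>110)&box(H.shape,*bb)
    P,_=cloud(c,w); print(n,"white",len(P),P.min(0).round(),P.max(0).round())
    t=P[P[:,2]>62]; print(" topface",len(t),np.median(t,0).round(1),t.mean(0).round(1), cv2.minAreaRect(np.float32(t[:,:2])))
    blu=(H>100)&(H<125)&(S>110)&box(H.shape,*bb); P,_=cloud(c,blu); 
    for lo,hi in((0,25),(55,90)):
        q=P[(P[:,2]>lo)&(P[:,2]<hi)]; print(" blue",len(q),q.mean(0).round(1) if len(q) else "")
    b=(H>15)&(H<30)&(V>125)&(S>90)&box(H.shape,*bd); P,uv=cloud(c,b); print(" board",len(P),np.median(P,0).round(1))
    P=P[(P[:,2]>1)]; print(" brd",cv2.minAreaRect(np.float32(P[:,:2])))
    dk=(V<95)&(S>90)&box(H.shape,*bd); P,uv=cloud(c,dk); r=P[P[:,2]>9]; print(" rails",len(r),r[:,2].max(),np.median(r[:,2]))
    o=c["img"].copy();o[w]=(0,255,0);o[blu]=(255,0,255);o[b]=(255,255,0);o[dk]=(0,0,255)
    x0,y0,x1,y1=min(bb[0],bd[0])-5,min(bb[1],bd[1])-5,max(bb[2],bd[2])+5,max(bb[3],bd[3])+5
    cv2.imwrite(f"pics/m_{n}.png",cv2.resize(o[y0:y1,x0:x1],None,fx=4,fy=4,interpolation=cv2.INTER_NEAREST))
E
```

```text
top white 143 [444.  87.   4.] [534. 154.  75.]
 topface 45 [506.5 113.5  69.9] [505.8 112.9  69.3] ((502.8990783691406, 110.0474853515625), (36.752925872802734, 16.7799015045166), 67.42145538330078)
 blue 6 [525.1 101.1  11.4]
 blue 20 [504.1 114.9  71.5]
 board 3497 [ 552.7 -188.1    3.6]
 brd ((577.3892822265625, -191.00621032714844), (219.86573791503906, 157.70350646972656), 0.9265773892402649)
 rails 572 25.21696424265724 17.054491324072615
side white 863 [442.  32.   1.] [565. 167.  74.]
 topface 309 [487.6 126.   71.1] [488.3 124.8  70.7] ((491.3882751464844, 121.92644500732422), (45.34033966064453, 45.35888671875), 66.72071838378906)
 blue 0 
 blue 20 [503.8 115.8  72. ]
 board 3179 [ 580.7 -218.9    2.6]
 brd ((583.3458251953125, -234.89517211914062), (249.66876220703125, 296.25323486328125), 45.396785736083984)
 rails 375 73.17620978828899 17.852937924402966
```

```bash
cat >> h.py <<'E'
def go(s,pos,yaw):
    Rm=R.from_rotvec(s["tool_rot"]).as_matrix()
    y=np.radians(yaw); X=np.array([np.cos(y),np.sin(y),0]);Z=np.array([0,0,-1.]);T=np.c_[X,np.cross(Z,X),Z]
    sh=Rm.T@(np.array(pos)-s["position"]); tr=np.degrees(R.from_matrix(Rm.T@T).as_rotvec())
    print("yaw now",np.degrees(np.arctan2(Rm[1,0],Rm[0,0])).round(2),"shift m",(sh/1000).round(4),"turn",tr.round(2),"dist",np.linalg.norm(sh).round(1))
E
python3 - <<'E'
from h import *;from cell import *
go(get_state(),(560,-190,240),-15)
E
```

```text
yaw now 20.96 shift m [ 0.455  -0.2718 -0.0016] turn [-7.000e-02  3.000e-02  3.596e+01] dist 530.0
```

```bash
python3 -m inch '[[0.088,[0.036,-0.02,0],[0,0,3]],[0.088,[0.072,-0.04,0],[0,0,6]],[0.088,[0.108,-0.06,0],[0,0,9]],[0.088,[0.144,-0.081,0],[0,0,12]],[0.088,[0.18,-0.103,0],[0,0,15]],[0.088,[0.216,-0.125,0],[0,0,18]],[0.088,[0.252,-0.147,0],[0,0,21]],[0.088,[0.288,-0.169,0],[0,0,24]],[0.088,[0.324,-0.191,0],[0,0,27]],[0.088,[0.36,-0.213,0],[0,0,30]],[0.088,[0.395,-0.235,0],[0,0,33]],[0.088,[0.43,-0.255,0],[0,0,36]]]'
python3 - <<'E'
from h import *;from cell import *;import pickle
s=get_state();print(s["time_s"],s["position"],s["joint_pos"].round(2),s["joint_vel"].max())
c=camera("wrist");cv2.imwrite("pics/w1.png",c["img"]);pickle.dump((s,c),open("v1.pkl","wb"))
go(get_state(),(560,-190,240),-15)
E
```

```text
time_s: 1.15
position: [542.5, -214.2, 238.6]
tool_rot: [-3.114, 0.415, 0.001]
ft_force: [0.4, -0.4, -0.4]
opening: 87.9
1.15 [ 542.51131177 -214.20539588  238.60966548] [ 0.31  0.42 -0.02  1.72  0.01  1.   -1.55] 0.2379234650717995
yaw now -14.73 shift m [ 0.0072 -0.0167 -0.0012] turn [-0.37 -0.14  0.27] dist 18.2
```

View pics/w1.png

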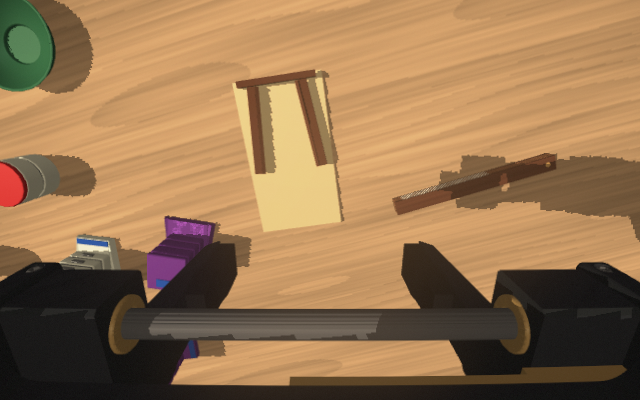

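The wrist view shows the dock clearly. The board's near corners are at (263,231) and (343,220), the rails run from (262,172) and (322,163), and the end stop is at (275,78). The tower sits at lower left (85,255).

```bash
cat > dock.py <<'E'
from h import *
def dock(c,s,bb,name,vth=95):
    hsv=cv2.cvtColor(c["img"],cv2.COLOR_BGR2HSV).astype(int);H,S,V=hsv.transpose(2,0,1)
    box=np.zeros(H.shape,bool);x0,y0,x1,y1=bb;box[y0:y1,x0:x1]=1
    P=np.zeros(H.shape+(3,));q,uv=cloud(c,box,s);P[uv[:,1],uv[:,0]]=q
    b=(H>20)&(H<32)&(S>80)&(V>150)&box
    b=cv2.morphologyEx(b.astype(np.uint8),cv2.MORPH_OPEN,np.ones((3,3)))
    r=((H<13)|(H>170))&(S>90)&(V<140)&box
    r=cv2.morphologyEx(r.astype(np.uint8),cv2.MORPH_OPEN,np.ones((2,2)))
    o=c["img"].copy();o[b>0]=(255,255,0);o[r>0]=(0,0,255)
    cv2.imwrite(name,cv2.resize(o[y0:y1,x0:x1],None,fx=4,fy=4,interpolation=cv2.INTER_NEAREST))
    return b,r
E
python3 - <<'E'
from dock import *;from cell import *;import pickle
s=get_state();c=camera("wrist");pickle.dump((s,c),open("v1.pkl","wb"));print(s["position"],s["joint_vel"].max())
b,r=dock(c,s,(215,55,360,245),"pics/md.png")
E
```

```text
[ 548.76662888 -204.29239851  238.69268568] 0.27411832993950813
```

View pics/md.png

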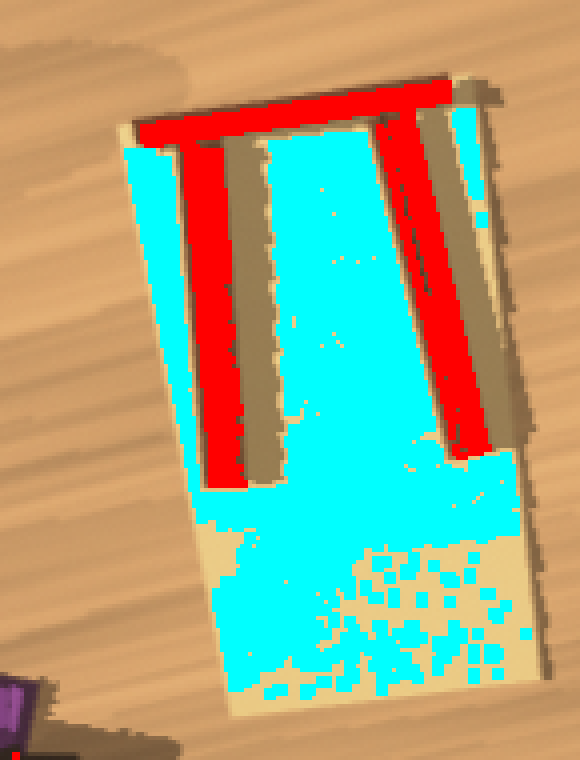

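```bash
python3 - <<'E'
from dock import *;from cell import *;import pickle
s=get_state();c2=camera("wrist");pickle.dump((s,c2),open("v2.pkl","wb"));print(s["position"],s["joint_vel"].max())
s1,c1=pickle.load(open("v1.pkl","rb"))
def px(x,y): return (215+x/4-.5,55+y/4-.5)
for z,pts in((5,dict(nl=(230,717),nr=(543,680),fl=(118,122),fr=(478,78))),(17,dict(Lo=(203,488),Li=(247,487),Ri=(447,457),Ro=(492,455),Lfo=(178,148),Rfi=(372,125)))):
    k=list(pts);P=onplane(c1,[px(*pts[i]) for i in k],z,s1)
    for i,p in zip(k,P): print(i,p.round(1))
    if z==5:
        nl,nr,fl,fr=P[:,:2]; n=(nl+nr)/2;f=(fl+fr)/2;v=f-n
        print("len",np.linalg.norm(v),"w",np.linalg.norm(nl-nr),np.linalg.norm(fl-fr),"yaw",np.degrees(np.arctan2(v[1],v[0])),"sides",[np.degrees(np.arctan2(*(a-b)[::-1])) for a,b in((fl,nl),(fr,nr))])
        u=v/np.linalg.norm(v);hn=n+130*u;hf=f-58*u;print("home",hn,hf); H=(hn+hf)/2;w=np.array([-u[1],u[0]])
    else:
        q=P[:,:2]-H;print(np.c_[q@u,q@w].round(1))
# depth check
m=np.zeros(c1["depth"].shape,bool);m[150:180,285:300]=1
P,_=cloud(c1,m,s1);print("floor z",np.median(P[:,2]))
b,r=dock(c1,s1,(215,55,360,245),"pics/md1.png");P,_=cloud(c1,r>0,s1);print("rail z",np.percentile(P[:,2],[10,50,90]))
b,r=dock(c2,s,(205,55,370,250),"pics/md2.png")
E
```

```text
[ 546.50989464 -207.51818099  238.51735969] 0.12034178347729127
nl [ 479.9 -119.6    5. ]
nr [ 466.5 -223.5    5. ]
fl [ 666.4 -143.9    5. ]
fr [ 651.2 -247.3    5. ]
len 187.1795346903881 w 104.71725392681563 104.55030586534001 yaw -7.369412197880211 sides [np.float64(-7.397234488577835), np.float64(-7.341307042129272)]
home [ 602.10927367 -188.23648389] [ 601.29558558 -188.13124595]
Lo [ 558.8 -137.6   17. ]
Li [ 555.7 -150.7   17. ]
Ri [ 549.2 -211.8   17. ]
Ro [ 546.4 -225.1   17. ]
Lfo [ 654.1 -160.6   17. ]
Rfi [ 646. -215.   17.]
[[-49.   44.6]
 [-50.4  31.3]
 [-49.  -30.2]
 [-50.1 -43.7]
 [ 48.5  34.1]
 [ 47.4 -20.9]]
floor z 4.47109848349703
rail z [15.25134311 16.61512643 17.7736961 ]
```

View pics/md2.png

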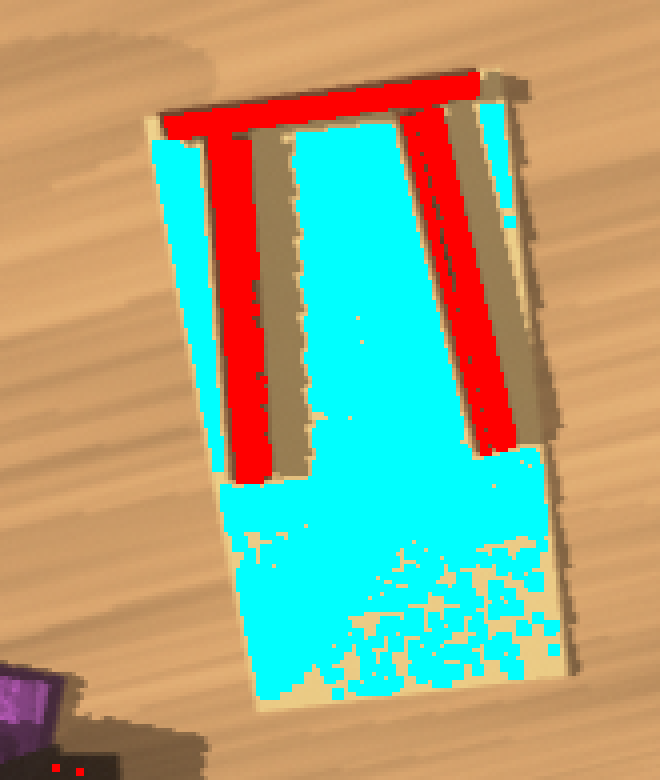

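```bash
python3 - <<'E'
from dock import *;from cell import *;import pickle
s,c=pickle.load(open("v2.pkl","rb"))
P=onplane(c,[(205+x/4-.5,55+y/4-.5) for x,y in((257,710),(568,675),(147,118),(503,72))],5,s)[:,:2]
nl,nr,fl,fr=P;n=(nl+nr)/2;f=(fl+fr)/2;v=f-n;u=v/np.linalg.norm(v);print("home",n+130*u,f-58*u,np.degrees(np.arctan2(v[1],v[0])))
go(get_state(),(454,139,245),-24)
E
```

```text
home [ 602.60510812 -188.19234481] [ 600.83452265 -187.96432397] -7.338316402929211
yaw now -14.61 shift m [-0.1756 -0.3168 -0.0061] turn [-0.1   0.02  9.39] dist 362.2
```

```bash
python3 -m inch '[[0.088,[-0.018,-0.032,0],[0,0,1]],[0.088,[-0.036,-0.064,0],[0,0,2]],[0.088,[-0.054,-0.096,0],[0,0,3]],[0.088,[-0.072,-0.128,0],[0,0,4]],[0.088,[-0.09,-0.16,0],[0,0,5]],[0.088,[-0.107,-0.192,0],[0,0,6]],[0.088,[-0.124,-0.224,0],[0,0,7]],[0.088,[-0.141,-0.255,0],[0,0,8]],[0.088,[-0.158,-0.286,-0.003],[0,0,9]],[0.088,[-0.175,-0.317,-0.006],[0,0,9.4]],[0.088,[-0.175,-0.317,-0.006],[0,0,9.4]],[0.088,[-0.175,-0.317,-0.006],[0,0,9.4]]]'
python3 - <<'E'
from h import *;from cell import *;import pickle
s=get_state();print(s["time_s"],s["position"],s["joint_pos"].round(2),abs(s["joint_vel"]).max())
c=camera("wrist");cv2.imwrite("pics/w3.png",c["img"]);pickle.dump((s,c),open("v3.pkl","wb"))
E
```

```text
time_s: 2.3
position: [454.8, 135.8, 244.8]
tool_rot: [3.071, -0.661, 0.0]
ft_force: [0.4, -0.1, 0.4]
opening: 88.1
2.3 [454.8210737  135.76776348 244.78768682] [-0.23  0.24 -0.18  1.97  0.05  0.93 -2.43] 0.05085339971892427
```

View pics/w3.png

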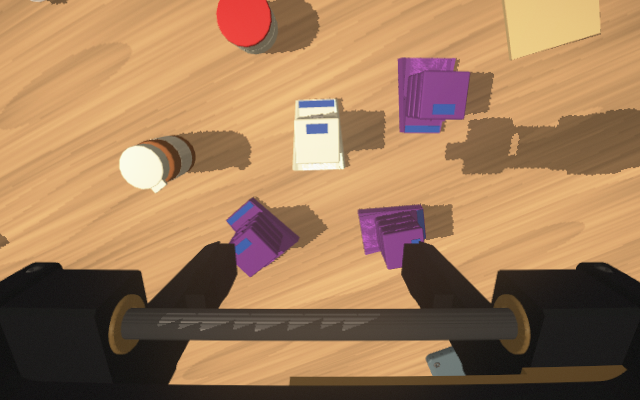

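The white tower is at (317,135) with its blue mark (317,129) and nose stripe (317,103) pointing up in the picture. The fingers have room on both sides: the purple decoys are at (260,240) and (435,95).

```bash
python3 - <<'E'
from h import *;import pickle
s,c=pickle.load(open("v3.pkl","rb"))
a=c["img"][85:185,270:370];cv2.imwrite("pics/t3.png",cv2.resize(a,None,fx=6,fy=6,interpolation=cv2.INTER_CUBIC))
m=np.zeros(c["depth"].shape,bool);m[85:185,280:355]=1
P,uv=cloud(c,m,s);t=P[(P[:,2]>65)];print(len(t),np.median(t[:,2]));r=cv2.minAreaRect(np.float32(t[:,:2]));print(r)
hsv=cv2.cvtColor(c["img"],cv2.COLOR_BGR2HSV).astype(int);H,S,V=hsv.transpose(2,0,1)
blu=((H>100)&(H<130)&(S>110)&m)
nb,lab,st,ce=cv2.connectedComponentsWithStats(blu.astype(np.uint8));print(st,ce)
for i in range(1,nb):
    if st[i,4]>40: print(ce[i],cloud(c,lab==i,s)[0].mean(0))
E
```

```text
2002 69.4552210528737
((492.81268310546875, 121.35671997070312), (46.0085334777832, 46.24553298950195), 67.63077545166016)
[[     0      0    640    400 255653]
 [   300    101     34      6    182]
 [   307    124     20     10    165]] [[319.50419514 199.61418798]
 [316.36813187 103.44505495]
 [316.45454545 128.52727273]]
[316.36813187 103.44505495] [526.44095156 106.86875935  10.29265496]
[316.45454545 128.52727273] [504.29240025 116.33772381  70.33536965]
```

View pics/t3.png

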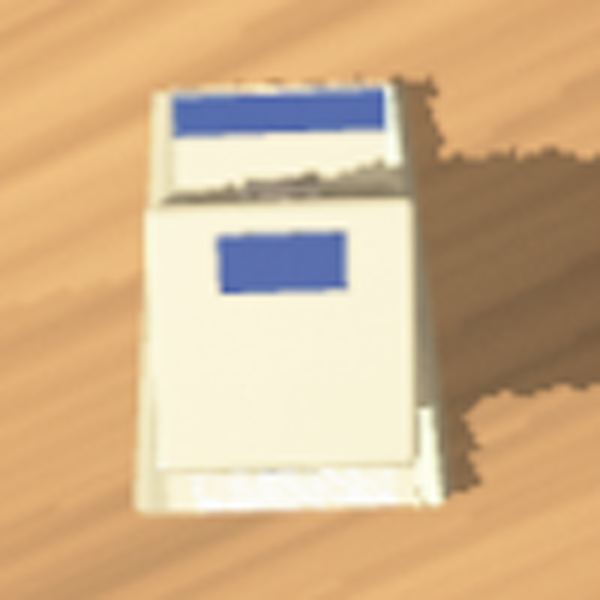

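```bash
python3 - <<'E'
from h import *;from cell import *
go(get_state(),(492.5,121.5,100),-22.5)
go(get_state(),(492.5,121.5,25),-22.5)
E
```

```text
yaw now -24.45 shift m [ 0.0391 -0.0041  0.1446] turn [ 0.05 -0.02 -1.95] dist 149.9
yaw now -24.45 shift m [ 0.0391 -0.0042  0.2196] turn [ 0.05 -0.02 -1.95] dist 223.1
```

```bash
python3 -m inch '[[0.08,[0.013,-0.002,0.03],[0,0,-0.7]],[0.075,[0.026,-0.003,0.06],[0,0,-1.3]],[0.07,[0.039,-0.004,0.09],[0,0,-1.95]],[0.07,[0.039,-0.004,0.12],[0,0,-1.95]],[0.07,[0.039,-0.004,0.14],[0,0,-1.95]],[0.07,[0.039,-0.004,0.14],[0,0,-1.95]],[0.07,[0.039,-0.004,0.14],[0,0,-1.95]]]'
python3 - <<'E'
from h import *;from cell import *
go(get_state(),(492.5,121.5,25),-22.5)
c=camera("wrist");cv2.imwrite("pics/w4.png",c["img"])
E
```

```text
time_s: 2.93
position: [492.0, 120.5, 104.1]
tool_rot: [3.078, -0.616, -0.003]
ft_force: [-0.0, 0.1, 0.5]
opening: 70.0
yaw now -22.64 shift m [ 0.0002 -0.0013  0.0791] turn [ 0.14  0.09 -0.14] dist 79.1
```

View pics/w4.png

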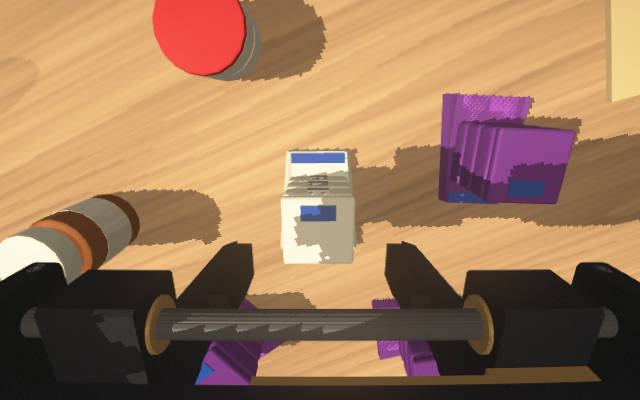

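The tower, mid column 318, is centred between the fingers, mid column 319. I'll descend and close.

```bash
python3 -m inch '[[0.07,[0,-0.001,0.03],[0,0,0]],[0.07,[0,-0.001,0.06],[0,0,0]],[0.07,[0,-0.001,0.079],[0,0,0]],[0.07,[0,-0.001,0.079],[0,0,0]],[0.03,[0,-0.001,0.079],[0,0,0]],[0.03,[0,-0.001,0.079],[0,0,0]],[0.03,[0,-0.001,0.079],[0,0,0]],[0.03,[0,-0.001,0.079],[0,0,0]],[0.03,[0,-0.001,0.079],[0,0,0]],[0.03,[0,-0.001,0.079],[0,0,0]],[0.03,[0,-0.001,0.079],[0,0,0]]]'
```

```text
time_s: 3.9
position: [493.8, 123.6, 27.3]
tool_rot: [-3.081, 0.613, -0.003]
ft_force: [-0.8, -2.3, 9.5]
opening: 45.8
```

```bash
python3 -m inch '[[0.03,[0,0,-0.015],[0,0,0]],[0.03,[0,0,-0.04],[0,0,0]],[0.03,[0,0,-0.07],[0,0,0]],[0.03,[0,0,-0.09],[0,0,0]],[0.03,[0,0,-0.09],[0,0,0]],[0.03,[0,0,-0.09],[0,0,0]]]'
python3 - <<'E'
from h import *;from cell import *
s=get_state();print(s)
go(s,(492.5,121.5,112),-22.5)
c=camera("wrist");cv2.imwrite("pics/w5.png",c["img"])
c=camera("side");cv2.imwrite("pics/s5.png",c["img"][100:320,180:460])
E
```

```text
time_s: 4.4
position: [493.6, 124.1, 117.0]
tool_rot: [-3.08, 0.612, -0.004]
ft_force: [0.1, -0.4, -1.2]
opening: 45.9
{'time_s': 4.4, 'joint_pos': array([-0.21531117,  0.48184791, -0.14907216,  1.99500005,  0.11149945,
        0.66917853, -2.39837453]), 'joint_vel': array([-0.00435146,  0.04296614,  0.00412577,  0.02745112,  0.00269869,
       -0.00839192, -0.00215063]), 'tau': array([ 9.86928516e-02, -4.94520128e+01, -9.20053180e-01, -1.90960675e+01,
        1.22298716e-02,  3.06874965e-03,  2.75031128e-02]), 'position': array([493.5837256 , 124.0541399 , 117.00301231]), 'tool_rot': array([-3.07982644,  0.61243159, -0.00439639]), 'ft_force': array([ 0.11449418, -0.35073265, -1.16649699]), 'torque': array([-0.00348625,  0.05799455,  0.02959203]), 'opening': 45.904717455227384}
yaw now -22.49 shift m [-0.      0.0028  0.005 ] turn [-0.11 -0.14  0.01] dist 5.7
```

View pics/w5.png

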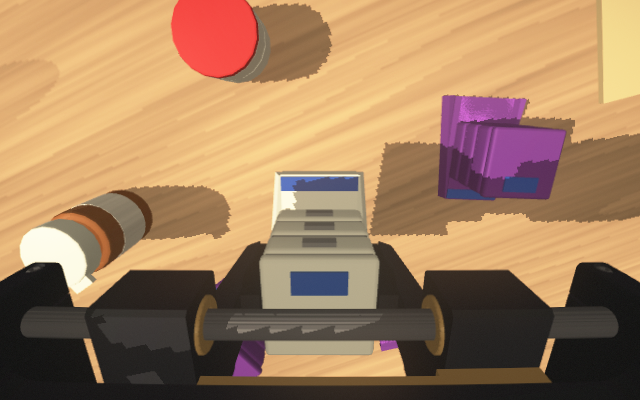

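View pics/s5.png

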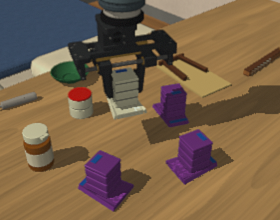

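The tower is held square in the jaws. I'll measure where it sits in the tool frame and work out the carry.

```bash
cat > held.py <<'E'
from h import *;from cell import *
def held(c,s):
    Rm=R.from_rotvec(s["tool_rot"]).as_matrix()
    hsv=cv2.cvtColor(c["img"],cv2.COLOR_BGR2HSV).astype(int);H,S,V=hsv.transpose(2,0,1)
    m=np.zeros(H.shape,bool);m[150:360,255:390]=1
    blu=((H>100)&(H<130)&(S>90)&m).astype(np.uint8)
    nb,lab,st,ce=cv2.connectedComponentsWithStats(blu)
    for i in range(1,nb):
        if st[i,4]>150:
            q=cloud(c,lab==i,s)[0]; q=np.median(q,0); print("blue",ce[i].round(1),st[i,4],"world",q.round(1),"tool",((q-s["position"])@Rm).round(1))
            hi=cv2.minAreaRect(np.float32(np.argwhere(lab==i)[:,::-1])); print(hi)
E
python3 - <<'E'
from held import *
s=get_state();c=camera("wrist");held(c,s)
u=np.array([np.cos(np.radians(-7.35)),np.sin(np.radians(-7.35))]);print((np.array([601.7,-188.1])-110*u))
go(s,(*(np.array([601.7,-188.1])-112*u),117),-7.35)
E
```

```text
blue [295.8 181.3] 300 world [531.7 123.1  98. ] tool [ 36.9 -14.8  17. ]
((305.0, 183.5), (13.0, 48.0), 90.0)
blue [319. 283.] 1308 world [504.3 118.7 158.1] tool [ 13.1  -0.2 -43.1]
((319.0, 283.0), (22.0, 56.0), 90.0)
[ 492.60385019 -174.02768336]
yaw now -22.49 shift m [ 0.1124  0.2753 -0.0018] turn [  0.04   0.05 -15.14] dist 297.4
```

```bash
python3 -m inch '[[0.03,[0.010,0.025,-0.006],[0,0,-1.5]],[0.03,[0.021,0.05,-0.01],[0,0,-3]],[0.03,[0.031,0.075,-0.012],[0,0,-4.5]],[0.03,[0.042,0.1,-0.012],[0,0,-6]],[0.03,[0.052,0.127,-0.012],[0,0,-7.5]],[0.03,[0.062,0.152,-0.012],[0,0,-9]],[0.03,[0.073,0.177,-0.012],[0,0,-10.5]],[0.03,[0.083,0.203,-0.008],[0,0,-12]],[0.03,[0.093,0.228,-0.004],[0,0,-13.5]],[0.03,[0.103,0.253,0],[0,0,-15.1]],[0.03,[0.1125,0.2755,0],[0,0,-15.1]],[0.03,[0.1125,0.2755,0],[0,0,-15.1]]]'
python3 - <<'E'
from held import *
s=get_state()
u=np.array([np.cos(np.radians(-7.35)),np.sin(np.radians(-7.35))])
p=(np.array([601.7,-188.1])-112*u)
go(s,(*p,117),-7.35);go(s,(*p,32),-7.35)
c=camera("wrist");held(c,s);cv2.imwrite("pics/w6.png",c["img"])
E
```

```text
time_s: 5.55
position: [489.5, -179.6, 114.1]
tool_rot: [3.132, -0.213, -0.004]
ft_force: [-0.5, -0.6, -1.5]
opening: 46.0
yaw now -7.8 shift m [ 0.0003 -0.006  -0.0029] turn [ 0.15  0.14 -0.45] dist 6.6
yaw now -7.8 shift m [ 0.0005 -0.0062  0.0821] turn [ 0.15  0.14 -0.45] dist 82.4
blue [319.  183.5] 1073 world [ 525.7 -184.4   97.1] tool [36.6 -0.3 17. ]
((319.0, 183.5), (13.0, 76.0), 90.0)
blue [318.9 283.5] 1250 world [ 502.6 -181.   157.2] tool [ 13.1  -0.3 -43.1]
((318.9999694824219, 283.4999694824219), (55.99999237060547, 20.999996185302734), -0.0)
```

View pics/w6.png

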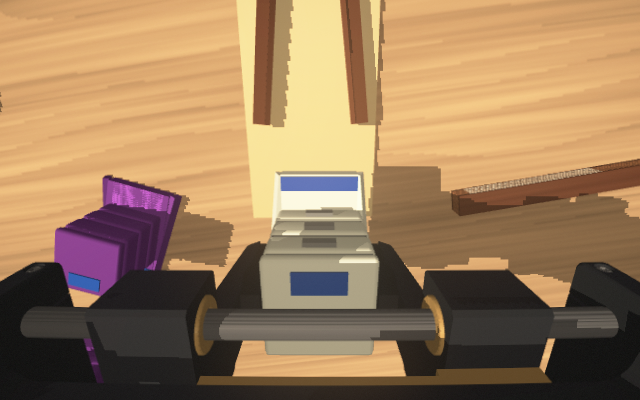

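```bash
python3 - <<'E'
from held import *
s=get_state();c=camera("wrist");cv2.imwrite("pics/z6.png",cv2.resize(c["img"][0:240,200:420],None,fx=2.5,fy=2.5,interpolation=cv2.INTER_CUBIC));print(s["position"])
P=onplane(c,[(252,124),(271,125),(351,123),(368,121)],17,s)
u=np.array([np.cos(np.radians(-7.35)),np.sin(np.radians(-7.35))]);w=np.array([-u[1],u[0]])
q=P[:,:2]-[601.7,-188.1];print(np.c_[q@u,q@w].round(1))
go(s,(*(np.array([601.7,-188.1])-112*u),117),-7.35)
E
```

```text
[ 489.85966167 -176.68785131  114.26126997]
[[-49.5  48. ]
 [-50.4  33.5]
 [-49.3 -27.7]
 [-47.9 -40.6]]
yaw now -7.69 shift m [ 0.0004 -0.003  -0.0027] turn [ 0.05  0.14 -0.34] dist 4.1
```

View pics/z6.png

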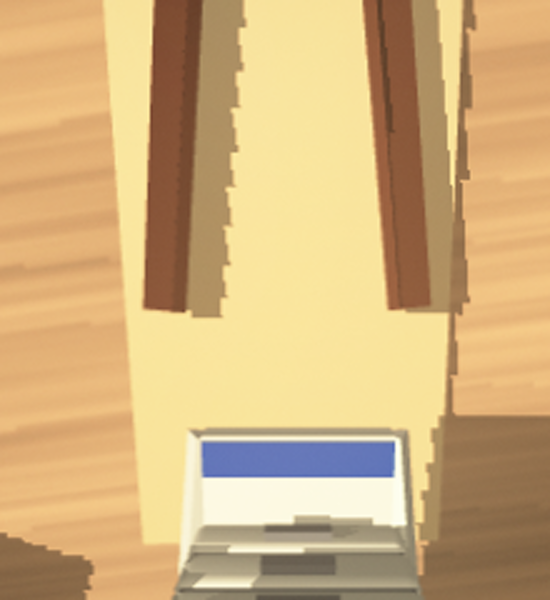

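```bash
cat > m.py <<'E'
from held import *
s=get_state();c=camera("wrist");z=c["img"][0:240,200:420];print(s["time_s"],s["position"],abs(s["joint_vel"]).max())
import sys;cv2.imwrite(sys.argv[1],cv2.resize(z,None,fx=2.5,fy=2.5,interpolation=cv2.INTER_CUBIC))
b=c["img"].astype(int);hsv=cv2.cvtColor(c["img"],cv2.COLOR_BGR2HSV).astype(int);H,S,V=hsv.transpose(2,0,1)
r=((H<15)|(H>170))&(S>90)&(V<175);r=r&(np.arange(640)[None]>235)&(np.arange(640)[None]<385)
u=np.array([np.cos(np.radians(-7.35)),np.sin(np.radians(-7.35))]);w=np.array([-u[1],u[0]])
for row in (70,80,90,100,110,118):
    x=np.nonzero(r[row])[0]; 
    if len(x)<4: continue
    g=np.split(x,np.nonzero(np.diff(x)>4)[0]+1);g=[k for k in g if len(k)>8]
    if len(g)!=2: print(row,[(k[0],k[-1]) for k in g]);continue
    P=onplane(c,[(g[0][0]-.5,row),(g[1][-1]+.5,row)],17,s)[:,:2]-[601.7,-188.1]
    print(row,[(k[0],k[-1]) for k in g],"outer edges mid w",((P@w)).round(1),(P@w).mean().round(2),"x",(P@u).round())
E
python3 m.py pics/z7.png
```

```text
5.65 [ 490.26461343 -174.40219134  114.44819387] 0.03353544538655182
70 [(np.int64(263), np.int64(280)), (np.int64(355), np.int64(372))] outer edges mid w [ 40.4 -39.8] 0.33 x [-11. -11.]
80 [(np.int64(263), np.int64(279)), (np.int64(356), np.int64(372))] outer edges mid w [ 40.8 -40.1] 0.36 x [-18. -18.]
90 [(np.int64(262), np.int64(279)), (np.int64(357), np.int64(373))] outer edges mid w [ 41.9 -41.1] 0.39 x [-25. -25.]
100 [(np.int64(262), np.int64(278)), (np.int64(357), np.int64(374))] outer edges mid w [ 42.3 -42.2] 0.05 x [-32. -32.]
110 [(np.int64(261), np.int64(277)), (np.int64(358), np.int64(374))] outer edges mid w [ 43.5 -42.6] 0.46 x [-39. -40.]
118 [(np.int64(261), np.int64(277)), (np.int64(359), np.int64(375))] outer edges mid w [ 43.8 -43.6] 0.11 x [-45. -45.]
```

The rails' centreline now agrees to within 0.4 mm, with the arm at rest. I'll lower to the board.

```bash
python3 - <<'E'
from held import *
s=get_state();u=np.array([np.cos(np.radians(-7.35)),np.sin(np.radians(-7.35))])
go(s,(*(np.array([601.7,-188.1])-111*u),32),-7.35)
E
```

```text
yaw now -7.4 shift m [0.0013 0.0007 0.0827] turn [-0.05  0.12 -0.05] dist 82.7
```

```bash
python3 -m inch '[[0.03,[0.001,0.0005,0.03],[0,0,0]],[0.03,[0.001,0.0005,0.06],[0,0,0]],[0.03,[0.001,0.0005,0.074],[0,0,0]],[0.03,[0.001,0.0005,0.08],[0,0,0]],[0.03,[0.001,0.0005,0.083],[0,0,0]],[0.03,[0.001,0.0005,0.083],[0,0,0]],[0.03,[0.001,0.0005,0.083],[0,0,0]],[0.03,[0.001,0.0005,0.083],[0,0,0]]]'
python3 m.py pics/z8.png; python3 - <<'E'
from held import *
s=get_state();print(s["ft_force"],s["position"]);u=np.array([np.cos(np.radians(-7.35)),np.sin(np.radians(-7.35))])
go(s,(*(np.array([601.7,-188.1])-111*u),32),-7.35)
c=camera("wrist");held(c,s)
E
```

```text
time_s: 6.37
position: [492.9, -173.9, 33.3]
tool_rot: [3.135, -0.201, 0.002]
ft_force: [0.7, -0.3, -1.1]
opening: 45.5
6.3667 [ 492.94227382 -173.87919391   33.33928462] 0.004116451551322167
70 [(np.int64(236), np.int64(262)), (np.int64(376), np.int64(384))] outer edges mid w [ 41.1 -31.5] 4.81 x [-16. -16.]
80 [(np.int64(236), np.int64(262)), (np.int64(376), np.int64(384))] outer edges mid w [ 41.4 -31.7] 4.85 x [-20. -21.]
90 [(np.int64(236), np.int64(261))]
100 [(np.int64(236), np.int64(261))]
110 [(np.int64(236), np.int64(260))]
118 [(np.int64(236), np.int64(260))]
[ 0.03545621 -0.42752641 -1.57531493] [ 492.89834928 -174.09513021   33.30021418]
yaw now -7.35 shift m [-0.0013 -0.      0.0013] turn [ 0.   -0.08 -0.  ] dist 1.8
blue [319.  183.5] 1075 world [ 529.3 -178.6   16.6] tool [36.6 -0.2 16.7]
((319.0, 183.5), (13.0, 76.0), 90.0)
blue [318.9 284. ] 1305 world [ 505.6 -175.5   76.5] tool [ 12.8  -0.2 -43.2]
((319.0, 284.0), (22.0, 56.0), 90.0)
```

View pics/z8.png

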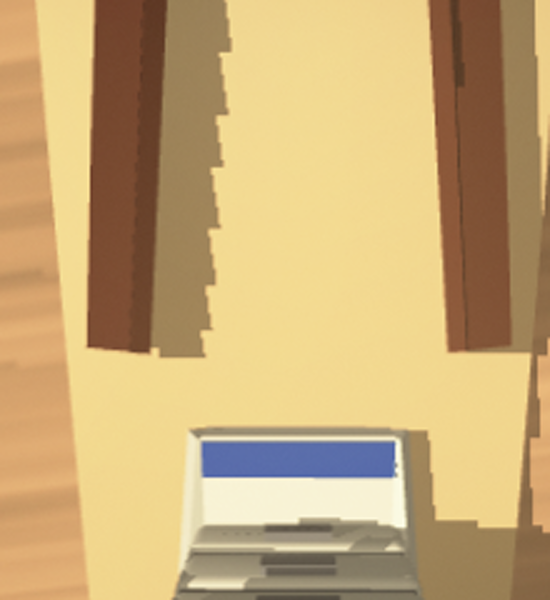

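```bash
python3 -m inch '[[0.03,[0,0,0.0015],[0,0,0]],[0.03,[0.008,0,0.002],[0,0,0]],[0.03,[0.018,0,0.002],[0,0,0]],[0.03,[0.028,0,0.002],[0,0,0]],[0.03,[0.038,0,0.002],[0,0,0]],[0.03,[0.048,0,0.002],[0,0,0]],[0.03,[0.058,0,0.002],[0,0,0]],[0.03,[0.065,0,0.002],[0,0,0]],[0.03,[0.07,0,0.002],[0,0,0]],[0.03,[0.07,0,0.002],[0,0,0]]]'
cat > p.py <<'E'
from held import *
s=get_state();u=np.array([np.cos(np.radians(-7.35)),np.sin(np.radians(-7.35))]);w=np.array([-u[1],u[0]])
q=s["position"][:2]-[601.7,-188.1];f=s["ft_force"]
print("t",s["time_s"],"dock x,y",(q@u).round(1),(q@w).round(1),"z",s["position"][2].round(1),"F along",(f[:2]@u).round(1),"side",(f[:2]@w).round(1),"z",f[2].round(1))
go(s,s["position"],-7.35)
E
python3 p.py
```

```text
time_s: 7.3
position: [560.9, -183.6, 31.5]
tool_rot: [3.135, -0.203, -0.004]
ft_force: [-4.2, 1.3, 11.3]
opening: 45.7
t 7.3 dock x,y -41.1 -0.8 z 31.5 F along -4.4 side 0.8 z 11.3
yaw now -7.41 shift m [0. 0. 0.] turn [ 0.03  0.15 -0.06] dist 0.0
```

```bash
python3 -m inch '[[0.03,[0.005,0,-0.001],[0,0,0]],[0.03,[0.012,0,-0.001],[0,0,0]],[0.03,[0.018,0.0005,-0.001],[0,0,0]],[0.03,[0.024,0.0005,-0.001],[0,0,0]],[0.03,[0.029,0.0005,-0.001],[0,0,0]],[0.03,[0.033,0.0005,-0.001],[0,0,0]],[0.03,[0.033,0.0005,-0.001],[0,0,0]]]'
python3 p.py
```

```text
time_s: 7.88
position: [594.2, -187.6, 31.6]
tool_rot: [-3.135, 0.202, 0.003]
ft_force: [-3.5, 1.4, 5.3]
opening: 45.8
t 7.8833 dock x,y -7.5 -0.5 z 31.6 F along -3.7 side 0.9 z 5.3
yaw now -7.37 shift m [0. 0. 0.] turn [-0.02  0.11 -0.02] dist 0.0
```

Still sliding freely at about -7.5 mm. I'll push on in small steps.

```bash
python3 -m inch '[[0.03,[0.002,0.0,0],[0,0,0]],[0.03,[0.004,0,0],[0,0,0]],[0.03,[0.006,0,0],[0,0,0]],[0.03,[0.008,0,0],[0,0,0]],[0.03,[0.008,0,0],[0,0,0]]]'
python3 p.py
```

```text
time_s: 8.3
position: [601.0, -187.9, 31.6]
tool_rot: [-3.134, 0.201, 0.006]
ft_force: [-6.3, 3.0, 8.2]
opening: 45.8
t 8.3 dock x,y -0.8 0.1 z 31.6 F along -6.6 side 2.2 z 8.2
yaw now -7.35 shift m [0. 0. 0.] turn [-0.07  0.23 -0.  ] dist 0.0
```

```bash
python3 -m inch '[[0.03,[0.0015,0.0,0],[0,0,0]],[0.03,[0.003,0,0],[0,0,0]],[0.03,[0.003,0,0],[0,0,0]],[0.03,[0.003,0,0],[0,0,0]]]'
python3 p.py
```

```text
time_s: 8.63
position: [602.0, -187.9, 31.5]
tool_rot: [-3.133, 0.201, 0.012]
ft_force: [-11.7, 4.8, 13.9]
opening: 45.6
t 8.6333 dock x,y 0.3 0.2 z 31.5 F along -12.3 side 3.3 z 13.9
yaw now -7.34 shift m [0. 0. 0.] turn [-0.07  0.45  0.01] dist 0.0
```

```bash
python3 -m inch '[[0.03,[0.001,0.0,-0.0005],[0,0,0]],[0.03,[0.0015,0,-0.001],[0,0,0]],[0.03,[0.0015,0,-0.001],[0,0,0]],[0.03,[0.0015,0,-0.001],[0,0,0]]]'
python3 p.py; python3 - <<'E'
from held import *
s=get_state();c=camera("wrist");cv2.imwrite("pics/w9.png",c["img"]);held(c,s)
E
```

```text
time_s: 8.97
position: [602.3, -188.0, 31.6]
tool_rot: [-3.133, 0.2, 0.016]
ft_force: [-12.8, 4.0, 8.9]
opening: 46.1
t 8.9667 dock x,y 0.6 0.2 z 31.6 F along -13.2 side 2.3 z 8.9
yaw now -7.32 shift m [0. 0. 0.] turn [-0.07  0.57  0.03] dist 0.0
blue [318.9 185.5] 1076 world [ 637.7 -192.3   15.4] tool [35.8 -0.2 15.8]
((319.0, 185.5), (13.0, 76.0), 90.0)
blue [318.9 288. ] 1306 world [ 614.2 -189.3   75.5] tool [ 11.5  -0.3 -44. ]
((319.0, 288.0), (22.0, 56.0), 90.0)
```

View pics/w9.png

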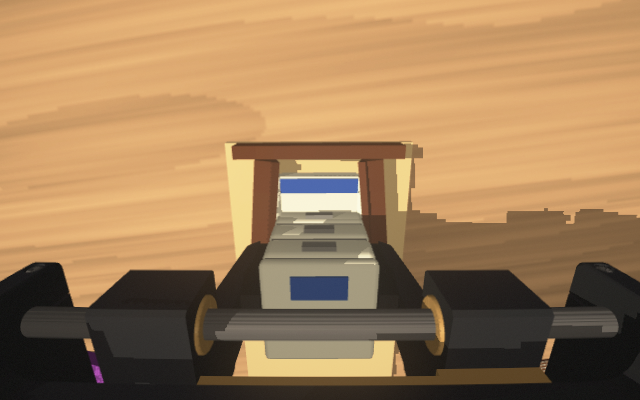

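The foot sits in the rails, with the stripe at (319,185) just short of the end stop, at 13 N push. Releasing now.

```bash
python3 -m inch '[[0.055,[-0.002,0,0],[0,0,0]],[0.065,[-0.004,0,0],[0,0,0]],[0.075,[-0.004,0,-0.002],[0,0,0]],[0.075,[-0.004,0,-0.004],[0,0,0]],[0.075,[-0.004,0,-0.01],[0,0,0]],[0.075,[-0.004,0,-0.03],[0,0,0]],[0.075,[-0.004,0,-0.06],[0,0,0]],[0.075,[-0.004,0,-0.09],[0,0,0]],[0.075,[-0.03,0,-0.12],[0,0,0]],[0.075,[-0.06,0,-0.14],[0,0,0]],[0.075,[-0.06,0,-0.14],[0,0,0]],[0.075,[-0.06,0,-0.14],[0,0,0]]]'
cat > chk.py <<'E'
from held import *
u=np.array([np.cos(np.radians(-7.35)),np.sin(np.radians(-7.35))]);w=np.array([-u[1],u[0]])
for i in range(2):
    s=get_state();c=camera("wrist")
m=np.zeros(c["depth"].shape,bool);m[:240]=1
P,uv=cloud(c,m,s);q=P[:,:2]-[601.7,-188.1];k=(P[:,2]>65)&(P[:,2]<90)&(abs(q@u)<60)&(abs(q@w)<50)
r=cv2.minAreaRect(np.float32(P[k][:,:2]));qq=np.array(r[0])-[601.7,-188.1];print(k.sum(),r,"dock",qq@u,qq@w,"z top",np.median(P[k][:,2]))
cv2.imwrite("pics/w10.png",c["img"])
t=camera("top");cv2.imwrite("pics/top10.png",t["img"]);cv2.imwrite("pics/side10.png",cv2.resize(camera("side")["img"][130:310,190:430],None,fx=3,fy=3))
print(s["time_s"],s["ft_force"],s["opening"],abs(s["joint_vel"]).max())
E
python3 chk.py
```

```text
time_s: 10.02
position: [547.4, -182.6, 174.7]
tool_rot: [3.134, -0.204, 0.005]
ft_force: [-0.2, 0.3, 0.0]
opening: 75.3
3474 ((601.8894653320312, -187.20172119140625), (46.16862106323242, 47.99026107788086), 82.90013885498047) dock 0.0729915856317559 0.9151361420232802 z top 74.48506050383402
10.0667 [-0.23194927 -0.00774025 -0.34965528] 74.73728726436353 0.0411404688731112
```

View pics/w10.png

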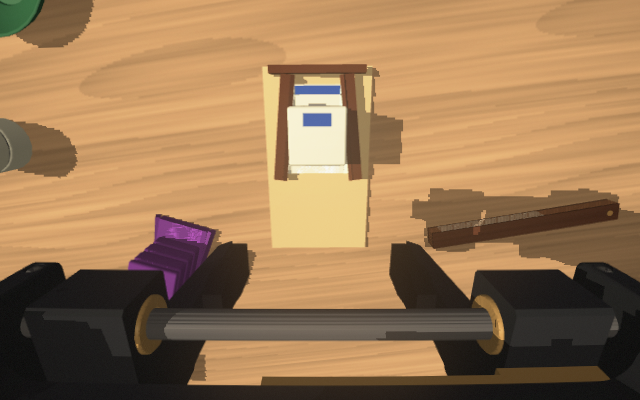

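View pics/side10.png

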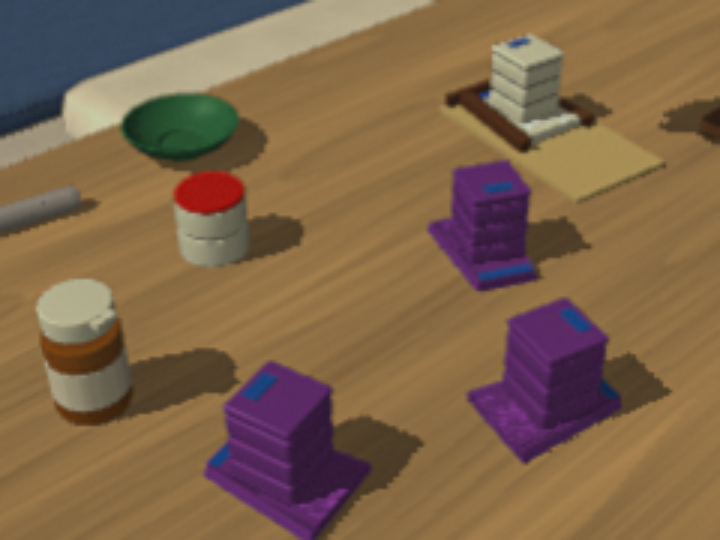

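View pics/top10.png

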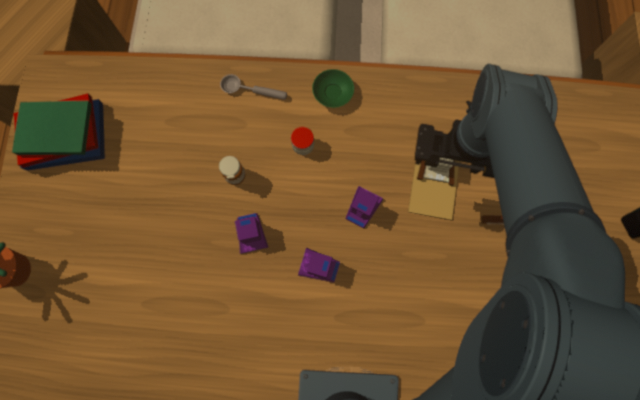

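The tower's top face is at dock (0.1, 0.9) mm and 74.5 mm high, and yaw is right. The round box (302,138) and bottle (231,168) haven't moved, and the arm is clear, so I'm handing in.

```bash
python3 -c "
from cell import *
print(hand_in())"
```

```text
the job is handed in; nothing more can be done
None
```

The white pill tower is standing wedged in its dock, and I handed the job in at about 10 s of the 42 s allowed. I set it down in front of the dock's open end and slid it in nose first. I then pushed it along the way until the measured resistance reached 13 N, and let go.

**Tower position:** after release, the wrist camera put the tower 0.1 mm past home and 0.9 mm to the side. Its top was 74.5 mm above the shelf, where 75 mm was expected. It was in line with the way to within about 0.3°, and the side view shows it upright.

**Bystanders:** the round pill box and the amber bottle were in the same place in the top pictures from before and after. The gripper was open and clear of everything.

**Checks that disagreed:** one check of the dock's position, taken while the arm was still settling, was about 3 mm off sideways. I measured again with the arm still and it agreed to within 0.4 mm. The tower also slipped about 1 mm in the grip during the last push.

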